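# Grip a cracked phone glass in a sprung sliding-jaw gauge

### The arm

A 7-joint arm with a two-finger parallel gripper is mounted at the origin on the work surface. World frame = base frame: x ahead of the robot, y to its left, z up, the work surface at z = 0. Lengths are in mm, angles in rad, forces in N, time in s.
With the tool pointing down it reaches from about 400 to 875 mm from the base axis. Payload 19.3 kg.
Tool frame: the origin (TCP) lies at the very end of the fingers, on their centre line; the grasp point (between the pads) lies 19 mm behind it (grip_point_offset is the z of the grasp point in the tool frame, in mm); z points along the fingers, y is the line along which they close (so a half turn about z gives the same grasp; the last joint's range is limited). The gripper opens to 85 mm and grips with 20 to 120 N. Pads are 22 mm wide; open, the fingers measure 114 mm over their backs; the gripper's body (76 mm by 85 mm) begins 54 mm behind the grasp point. The pads swing forward as they close: fully open they stand 13 mm farther back than shut.
Start: joints at [-1.42, 0.521, -0.036, 1.599, 0.021, 1.021, -0.113], TCP at [136.901, 609.814, 231.291] pointing down, gripper open.
Joint ranges: [-2.91, 2.91], [-0.3, 2.13], [-1.5, 1.42], [0.17, 2.43], [-1.26, 4.41], [0.16, 1.93], [-2.52, 2.52]. Speed limits (rad/s): [1.89, 1.89, 2.39, 2.39, 3.01, 3.01, 3.01].

### API

Orientations are given as a 3x3 rotation matrix whose columns are the frame's x, y, z axes.
In Python, from workcell import movep, movel, goto_joints, open_gripper, clamp, wait, inverse_kinematics, read_state, camera, PlanningError, finish_job, grip_point_offset gives the robot as it stands. Calls block until the motion is done:
- movep(position, orientation): joint-space move of the TCP to a pose.
- movel(position, frame=None, max_speed=150, guard=None): straight line of the TCP; frame=None keeps the orientation; max_speed is the mean speed in mm/s. With guard (N) it stops when the force on the tool has changed by that much, and returns True; else False.
- goto_joints(angles): joint-space move.
- open_gripper() and clamp(): open the fingers fully, or close them until they stop; the grip force is fixed at half the most.
- wait(seconds).
- inverse_kinematics(position, orientation): joint angles nearest the present ones, or None.
- read_state(): the state.
- camera(name): name is "scene" or "top"; returns a dict with "image" (400x640x3 uint8, blue, green, red), "range_z" (400x640 float32, mm along the optical axis (not along the pixel's ray), 0 where there is no reading), "fx", "fy", "cx", "cy" (pixels), "dist_coeffs" ([k1, k2, p1, p2, k3] as OpenCV has them; the pictures are not rectified), "cam_to_world" (4x4, takes a point from camera to world coordinates). Camera axes: x right, y up, looking along -z (the intrinsics and any distortion apply to the point x, -y, -z); pixel columns grow to the right and rows downward; lengths in mm; the calibration is good to about 2 mm. A picture is of the moment at which its call begins.
A pose or a line that the arm cannot do raises PlanningError and nothing moves.
- finish_job(): hands the job in; it is judged then, once.
The state is a dict: "time": time; "qpos": joint angles; "qvel": joint speeds; "joint_efforts": joint torques, N m; "eef_pos": TCP position; "tool_rot": TCP orientation; "ft_force": force on the tool from outside, world axes, zero at the start; "torque": the same for the moment, N m; "finger_gap": finger opening in mm; "gripper_force": force on a finger pad.
Only numpy, scipy, OpenCV 4.12 (cv2) and the standard library are available. Lean on these libraries where they do the work, as an engineer would, in place of code of your own. Each camera call takes 0.05 s, during which the arm holds its last target. There are 200 camera calls.

### The job

Lay the cracked phone glass panel glass side up on the wooden gauge block, lengthwise, centred and square to its two steel jaws, and let go of it. Then slide the jaw with the upright tab shut on the panel until the spring jaw opposite gives and the tip of its pointer stands between the two dark marks, and leave it gripped like that. The glass is cracked, so never push the spring jaw as far as the end of its travel, and leave the screw tray, spudger and hex key where they lie.

Things in the scene. Friction and masses are not known exactly. Their poses are not given: they have to be found in the camera images.
- gauge: Wooden gauge bar, fixed to the bench: 50 mm wide (x), 330 long (y), flat top (bed) 34 above the bench; feet 90 wide, 12 high. Origin: centre of underside; own y runs from the spring jaw (-y end) to the tabbed sliding jaw (+y end). Steel jaws 46 wide, tops 55 above the bench. A post at the -y end (top 52 mm) bears a white plate with two dark marks 8 mm apart along y.
- jaw_face (a point): Middle of the sliding jaw's flat gripping face, at x = 0, 38.5 mm above the bench (mid-thickness of a panel on the bed). Axes as the gauge's; the face looks to the gauge's -y.
- jaw_tab (a point): Grip point on the sliding jaw's upright steel tab, 22 mm behind (+y of) its gripping face, 80.5 mm above the bench. The tab is 18 mm thick along gauge y, 30 mm wide along gauge x, and stands from 50 to 96.5 mm above the bench; pinch it from above across its 18 mm. Axes as the gauge's.
- jaw (a joint): Slide of the tabbed jaw, m: 0 fully open (its face at gauge y = +0.110), grows as it closes towards -y, limit 0.110; starts between 0 and 0.03. A stiff friction slide: about 8 N moves it, and it stays where it is left, also against the spring jaw.
- anvil_face (a point): Middle of the spring jaw's flat gripping face, at x = 0, 38.5 mm above the bench; at rest at gauge y = -0.080, it moves with the jaw. Axes as the gauge's; the face looks to the gauge's +y.
- pointer_tip (a point): Tip of the pointer on top of the spring jaw, 45 mm behind (-y of) its face. At rest it is at gauge y = -0.125; the marks are at gauge y = -0.131 and -0.139.
- anvil (a joint): Travel of the spring jaw, m: 0 at rest, grows as it is pushed back towards gauge -y, end stop at 0.020. The spring pushes with 1.5 N at rest and 0.3 N more per mm. The pointer's tip is level with the marks at 0.006 and 0.014, so about 0.010 is midway.
- panel: Cracked phone glass panel in its grey frame, 130 mm long (x), 62 mm wide (y), 9 mm thick, about 90 g, lying loose on the bench glass up. Origin: centre of the underside; z out of the dark cracked glass. Either end may face the spring jaw. The jaws do not straighten it if it lies crooked.
- tray: White plastic screw tray, 80 x 120 x 22 mm, loose; leave alone. Origin: centre of the underside.
- spudger: Aluminium spudger (flat pry bar), 154 mm long (x), 14 mm wide, 6 mm high, loose; leave alone. Origin: near its middle, underside.
- hexkey: Steel hex key, long arm 100 mm (x), short arm 36 mm, 8 mm thick, loose; leave alone. Origin: middle of the long arm's underside.
There are look-alikes about, which are no part of the job. Leave any purple look-alike of the panel alone.

How it is judged (in metres and radians):
On the way, in this order (a step that is already met when the one before it is completed fails the run):
1. the panel lies flat, glass up, lengthwise on the bed between the jaws, let go, before the spring jaw is pressed (height (world z) of panel between 0.03 and 0.039 m and angle between panel's own z axis and vertical below 0.06 rad and x of panel in the frame of gauge between -0.014 and 0.014 m and angle between the x axis of panel and the y axis of gauge, either way round below 0.25 rad and contact force between the fingers and panel below 0.1 N and y of panel in the frame of anvil_face between 0.06 and 0.13 m and y of panel in the frame of jaw_face below -0.06 m and value of joint anvil below 0.004 m), for 0.2 s.
2. the jaw is slid shut on the panel until the spring jaw has given by at least 5 mm (value of joint anvil above 0.005 m and y of panel in the frame of anvil_face between 0.061 and 0.069 m and y of panel in the frame of jaw_face between -0.069 and -0.061 m), for 0.2 s.
At the end, for the whole second after the job is handed in: The panel lies flat (within 0.06 rad) and glass up on the bed, centred across it within 14 mm and square to the jaws within 0.06 rad, both jaws against its ends (within 4 mm), released and at rest, with the spring jaw pushed back 5 to 15 mm (pointer tip between the marks, 1 mm to spare) (all of step 2 and height (world z) of panel between 0.03 and 0.039 m and angle between panel's own z axis and vertical below 0.06 rad and x of panel in the frame of gauge between -0.014 and 0.014 m and angle between the x axis of panel and the y axis of gauge, either way round below 0.06 rad and contact force between the fingers and panel below 0.1 N and value of joint anvil below 0.015 m and linear speed of panel below 0.01 m/s and velocity of joint anvil between -0.003 and 0.003 m/s); the robot touches nothing.
It fails at once if the spring jaw is pushed back to the end of its travel (over 18.5 mm): the cracked glass would break (value of joint anvil above 0.0185 m).
It fails at once if the tray, spudger or hex key is moved by more than 20 mm (distance of any of tray, spudger, hexkey from where it was at the start of the episode above 0.02 m).
It also fails if it takes over 67 s, if anything falls off the work surface, if the arm or the gripper's body presses on something with over 40 N, if the wrist force passes 120 N, or if a joint passes its speed limit or range.

## Working session

There is one attempt and no reset: what is moved stays moved. The work goes in short steps, each a Python script; the robot and the scene stay as the last script left them, time stands still between calls to the robot, and variables do not carry over. Pictures are saved under pics/ and viewed, at most 10 in all, crops included, and the job is handed in when it is done.

```bash
mkdir -p pics
cat > h.py <<'E'
import numpy as np, cv2
from workcell import *
def snap(name,fn):
    c=camera(name); np.savez('pics/'+fn+'.npz',**{k:np.array(v) for k,v in c.items()}); cv2.imwrite('pics/'+fn+'.png',c['image']); return c
def pt(c,u,v,z=None):
    """pixel -> world; z given: intersect plane, else use depth"""
    K=np.array([[c['fx'],0,c['cx']],[0,c['fy'],c['cy']],[0,0,1]],float)
    n=cv2.undistortPoints(np.array([[[u,v]]],float),K,np.array(c['dist_coeffs'],float))[0,0]
    d=np.array([n[0],-n[1],-1.]); T=np.array(c['cam_to_world'])
    o=T[:3,3]; w=T[:3,:3]@d
    s=(z-o[2])/w[2] if z is not None else float(np.median(c['range_z'][int(v)-1:int(v)+2,int(u)-1:int(u)+2]))
    return o+s*w
E
python3 - <<'E'
from h import *
for n in('top','scene'):
    c=snap(n,n+'0'); print(n,np.array(c['cam_to_world']).round(2).tolist(),c['fx'],c['dist_coeffs'])
print(read_state()['time'])
E
```

```text
top [[-0.0, 0.99, -0.16, 349.25], [-1.0, -0.0, -0.02, -42.87], [-0.02, 0.16, 0.99, 1133.55], [0.0, 0.0, 0.0, 1.0]] 429.6342827006271 [-0.03034161  0.          0.          0.          0.        ]
scene [[-0.22, -0.69, 0.69, 1206.89], [0.98, -0.15, 0.16, 139.13], [-0.0, 0.71, 0.71, 766.93], [0.0, 0.0, 0.0, 1.0]] 388.07191702119115 [0.02032361 0.         0.         0.         0.        ]
0.1
```

View pics/top0.png

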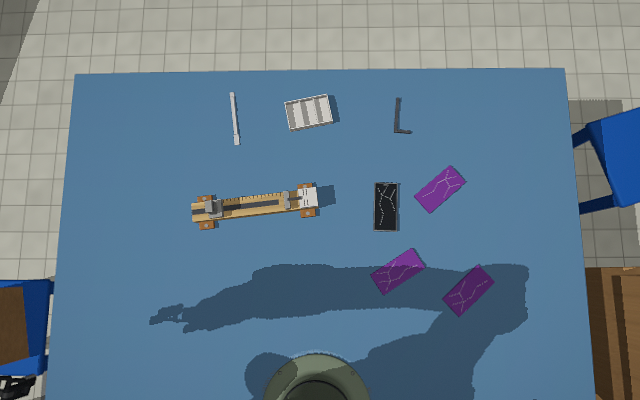

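View pics/scene0.png

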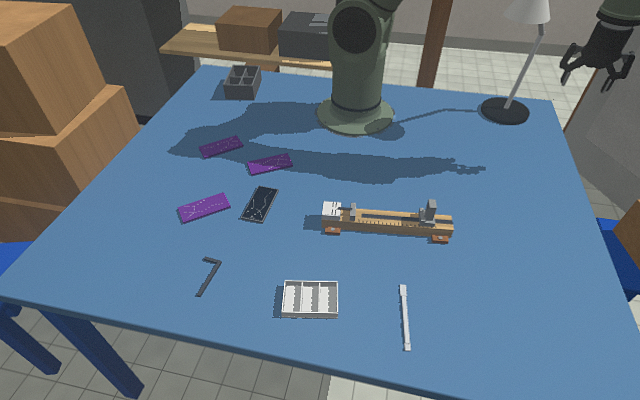

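The top view shows the gauge at about (190–320, 180–230), with the tabbed jaw at left near (213, 207) and the marks plate at right near (308, 196). The black panel is at (386, 206). The purple look-alikes lie around it, and the tray, spudger and hex key are above. I'll enlarge both.

Run:
```python
import cv2
a=cv2.imread('pics/top0.png')
cv2.imwrite('pics/g.png',cv2.resize(a[170:240,185:345],None,fx=5,fy=5,interpolation=cv2.INTER_CUBIC))
cv2.imwrite('pics/p.png',cv2.resize(a[172:242,356:426],None,fx=8,fy=8,interpolation=cv2.INTER_CUBIC))
```

```text
(no output)
```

View pics/g.png

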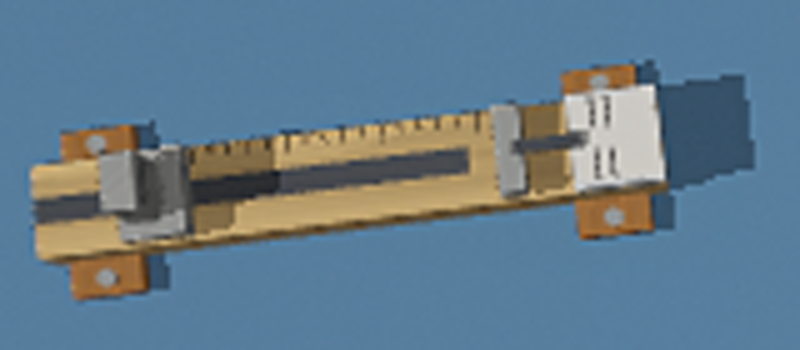

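View pics/p.png

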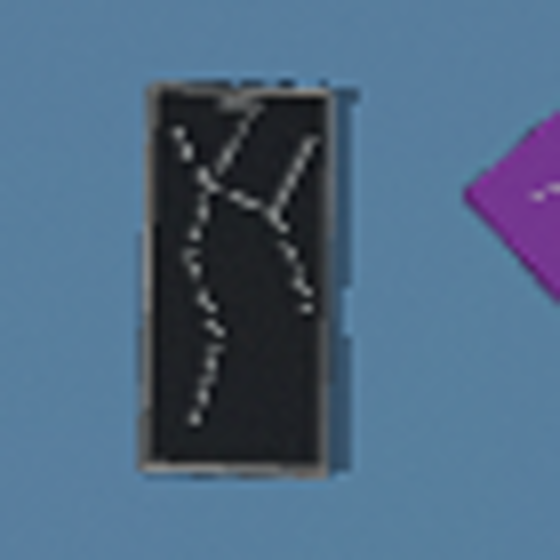

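The gauge crop gives the bed, jaws, plate, feet bolts and tab top. The panel crop gives four clear corners, roughly (150,86), (330,90), (326,472) and (142,468). I'll convert these and check them against the known sizes.

Run:
```python
from h import *
c=dict(np.load('pics/top0.npz'))
def P(x,y,z,o=(185,170),f=5): return pt(c,(x+.5)/f-.5+o[0],(y+.5)/f-.5+o[1],z)
pc=np.array([P(x,y,9,(356,172),8) for x,y in[(150,86),(330,90),(326,472),(142,468)]])
print('panel',pc.mean(0).round(1),'sides',[np.linalg.norm(pc[i]-pc[i-1]).round(1) for i in range(4)])
l=(pc[0]+pc[1]-pc[2]-pc[3]); print('ang',np.arctan2(l[1],l[0]))
s={'bedL1':(32,166,34),'bedL2':(38,261,34),'farR':(565,104,34),'bolt1':(97,145,12),'bolt2':(107,278,12),'bolt3':(599,82,12),'bolt4':(614,217,12),
'pl1':(565,97,52),'pl2':(655,86,52),'pl3':(665,183,52),'pl4':(575,193,52),'anv1':(491,107,55),'anv2':(503,196,55),'jaw1':(184,146,55),'jaw2':(190,234,55),
'tab1':(99,153,96.5),'tab2':(135,150,96.5),'tab3':(138,209,96.5),'tab4':(105,212,96.5)}
W={k:P(*v) for k,v in s.items()}
for k in W: print(k,W[k].round(1))
b=[W['bolt%d'%i] for i in(1,2,3,4)]; d=b[0]+b[1]-b[2]-b[3]; gy=d[:2]/np.linalg.norm(d[:2]); print('gy ang bolts',np.arctan2(gy[1],gy[0]), 'centre',(sum(b)/4).round(1))
f=W['bedL1']-W['farR'];print('edge ang',np.arctan2(f[1],f[0]))
t=sum(W['tab%d'%i] for i in(1,2,3,4))/4; m=lambda a,b:(W[a]+W[b])/2
A,J=m('anv1','anv2'),m('jaw1','jaw2'); o=A[:2]+80*gy
print('origin from anvil',o.round(1),'plate ctr y -?',((m('pl1','pl3')[:2]-o)@gy).round(1),'jaw y',(J[:2]-o)@gy,'tab y',(t[:2]-o)@gy,'tab',t.round(1),'bedend',(m('bedL1','bedL2')[:2]-o)@gy)
gx=np.array([gy[1],-gy[0]])
for k in W: print(k,((W[k][:2]-o)@gx).round(1),((W[k][:2]-o)@gy).round(1))
# depth checks
for u,v in[((118+.5)/5+185,(180)/5+170),(386,206),((330)/5+185,140/5+170)]: print(pt(c,u,v).round(1))
```

```text
panel [ 509.9 -184.1    9. ] sides [np.float64(127.4), np.float64(59.8), np.float64(127.2), np.float64(60.0)]
ang -0.03990009189018193
bedL1 [517.5 324.6  34. ]
bedL2 [467.6 319.   34. ]
farR [549.   45.5  34. ]
bolt1 [532.1 297.3  12. ]
bolt2 [460.9 289.   12. ]
bolt3 [564.8  29.3  12. ]
bolt4 [492.4  21.   12. ]
pl1 [549.3  44.1  52. ]
pl2 [554.8  -2.   52. ]
pl3 [504.6  -7.2  52. ]
pl4 [499.6  38.6  52. ]
anv1 [543.8  81.8  55. ]
anv2 [497.8  75.   55. ]
jaw1 [524.3 239.2  55. ]
jaw2 [479.  234.5  55. ]
tab1 [514.3 270.5  96.5]
tab2 [515.7 252.7  96.5]
tab3 [486.4 250.   96.5]
tab4 [485.  266.3  96.5]
gy ang bolts 1.689885473211577 centre [512.5 159.1  12. ]
edge ang 1.6829542114006335
origin from anvil [511.3 157.8] plate ctr y -? -140.2 jaw y 79.63383096846532 tab y 102.63671546770944 tab [500.4 259.9  96.5] bedend 165.03317414683164
bedL1 26.0 164.8
bedL2 -24.2 165.3
farR 24.0 -116.0
bolt1 37.2 136.1
bolt2 -34.5 136.2
bolt3 37.8 -134.0
bolt4 -35.1 -133.6
pl1 24.3 -117.4
pl2 24.2 -163.9
pl3 -26.3 -163.0
pl4 -25.7 -117.0
anv1 23.2 -79.4
anv2 -23.2 -80.6
jaw1 22.6 79.3
jaw2 -23.0 80.0
tab1 16.4 111.6
tab2 15.7 93.6
tab3 -13.8 94.5
tab4 -13.3 110.8
[499.8 259.3  96.4]
[ 510.2 -186.    10.9]
[529.4 166.9  34.7]
```

```bash
cat >> h.py <<'E'
def R(a):
    y=np.array([np.cos(a),np.sin(a),0]); z=np.array([0,0,-1.]); return np.column_stack([np.cross(y,z),y,z])
GA=1.687; GY=np.array([np.cos(GA),np.sin(GA)]); GX=np.array([GY[1],-GY[0]]); GO=np.array([511.6,158.1])
PC=np.array([509.9,-184.1]); PA=-0.04
def G(x,y,z): return [*(GO+x*GX+y*GY),z]
E
python3 - <<'E'
from h import *
for n,p,a in[('pick',[*PC,200],PA+np.pi/2),('place',G(0,-6,200),GA+np.pi/2),('placelow',G(0,-6,30),GA+np.pi/2),('tab',G(0,102,200),GA),('tabend',G(0,60,60),GA)]:
    for k in(0,1):
        q=inverse_kinematics(p,R(a+k*np.pi)); print(n,k,None if q is None else np.round(q,2))
print(grip_point_offset, read_state()['time'])
E
```

```text
pick 0 [-0.18  0.49  0.58  1.87 -0.34  0.88  2.1 ]
pick 1 [-0.48  0.72  1.12  1.89 -0.76  1.04 -0.64]
place 0 [ 0.44  0.74 -1.27  1.83  0.77  1.18  2.17]
place 1 [-0.75  0.46  0.47  1.89 -0.27  0.86 -0.03]
placelow 0 [-0.14  0.7  -0.36  1.96  0.45  0.56  2.46]
placelow 1 [-0.62  0.72  0.3   1.98 -0.42  0.5   0.1 ]
tab 0 [-0.61  0.46  0.03  1.8  -0.02  0.88  1.12]
tab 1 [-1.05  0.55  0.66  1.82 -0.42  0.91 -1.65]
tabend 0 [-0.51  0.65 -0.01  1.92  0.01  0.57  1.17]
tabend 1 [-0.87  0.72  0.5   1.94 -0.58  0.62 -1.44]
-18.700000000000003 0.1
```

Run:
```python
from h import *
movep([*PC,200],R(PA+1.5*np.pi))
movel([*PC,22],max_speed=150)
hit=movel([*PC,-16],max_speed=25,guard=5)
s=read_state(); z=s['eef_pos'][2]; print(hit,s['eef_pos'],s['ft_force'],s['time'])
if hit and z<12:
    zg=z+9
    movel([*PC,zg],max_speed=40); clamp()
    s=read_state(); print(zg,s['finger_gap'],s['gripper_force'],s['ft_force'],s['time'])
    snap('scene','grip')
    cv2.imwrite('pics/gripc.png',cv2.resize(cv2.imread('pics/grip.png')[100:260,150:350],None,fx=4,fy=3.7))
```

```text
True [ 509.8553     -184.10617199  -13.12803726] [-0.48162431  1.3814529   9.42867771] 5.775
-4.128037259092249 60.25262203012933 62.619255781173706 [-2.38518162  2.50375464 12.06123909] 6.5333
```

View pics/gripc.png

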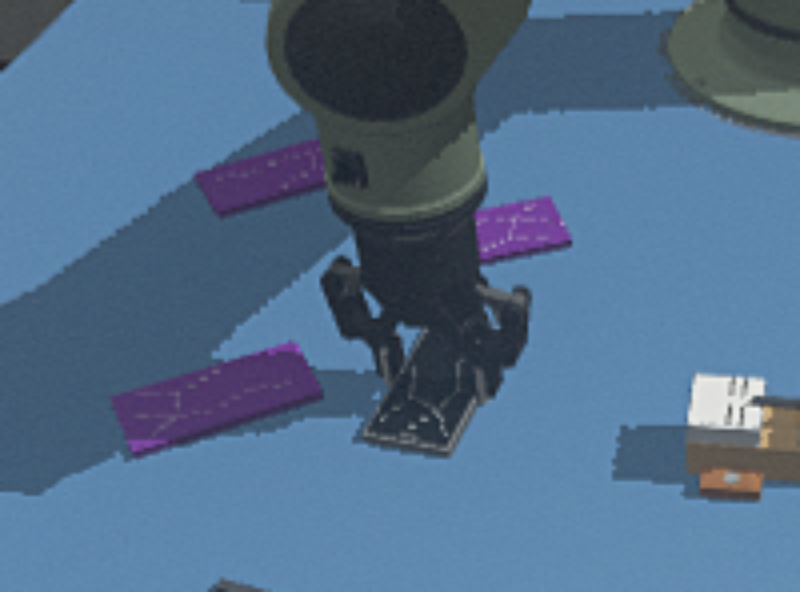

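The panel at about (425, 395) in the crop is held between the fingers and still lies flat. Next I lift it and carry it to the bed, checking on the way.

Run:
```python
from h import *
movel([*PC,30],max_speed=60); movel([*PC,180],max_speed=200)
s=read_state(); print(s['finger_gap'],s['gripper_force'],s['ft_force'])
movep(G(0,-6,180),R(GA+1.5*np.pi))
movel(G(0,-6,50),max_speed=150)
c=snap('scene','over'); cv2.imwrite('pics/overc.png',cv2.resize(c['image'][120:270,280:480],None,fx=4,fy=4))
s=read_state(); print(s['eef_pos'],s['finger_gap'],s['ft_force'],s['time'])
```

```text
60.01554623896402 64.75629329681396 [ 0.04433801 -0.32105304 -0.95352149]
[512.77840642 152.21844588  50.78615433] 59.721144533412385 [ 0.44895253  0.17903778 -0.6285159 ] 10.5417
```

View pics/overc.png

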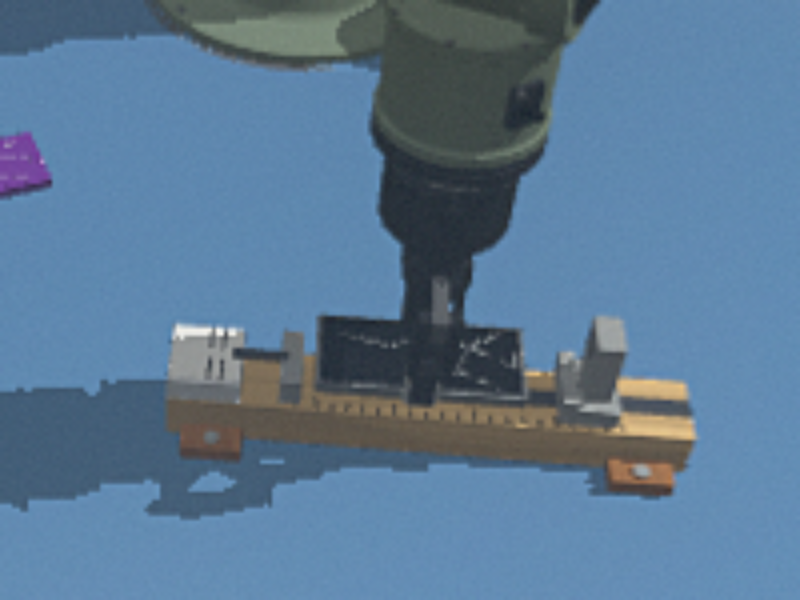

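The panel is held level above the bed between the jaws, from (320, 350) to (520, 360) in the crop, aligned with the gauge. Now I lower it under guard and release it.

Run:
```python
from h import *
movel(G(0,-6,36),max_speed=60)
hit=movel(G(0,-6,27),max_speed=15,guard=3)
s=read_state(); print(hit,s['eef_pos'],s['ft_force'])
open_gripper(); wait(.2)
movel(G(0,-6,170),max_speed=150)
movep(G(0,102.3,170),R(GA))
c=snap('top','placed'); s=read_state(); print(s['finger_gap'],s['time'])
movel(G(0,102.3,120),max_speed=150)
cv2.imwrite('pics/placedc.png',cv2.resize(c['image'][165:240,185:345],None,fx=5,fy=5))
c=snap('scene','placeds')
cv2.imwrite('pics/placedc.png',np.vstack([cv2.resize(c['image'][170:260,300:480],(720,360)),cv2.resize(cv2.imread('pics/placed.png')[175:235,185:329],(720,240))[:240]]))
```

```text
True [512.39934008 152.25013934  30.25839594] [-1.15647403  0.64301685 10.60205973]
85.32932419345286 14.125
```

View pics/placedc.png

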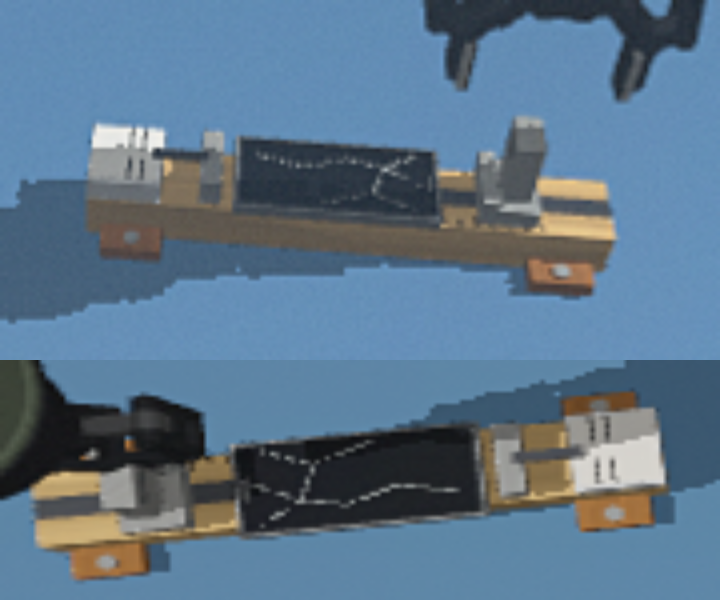

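The panel lies flat, glass up and square on the bed, clear of both jaws, with corners at about (235,137), (438,150), (437,222) and (235,210) in the upper half. Next I pinch the tab and slide it.

Run:
```python
from h import *
movel(G(0,102.3,64),max_speed=60,guard=15)
s=read_state(); print(s['eef_pos'],s['ft_force'])
clamp(); s=read_state(); print('grip',s['finger_gap'],s['gripper_force'],s['ft_force'])
y0=(s['eef_pos'][:2]-GO)@GY; print(y0)
for y in(80,72,68,65,62):
    movel(G(0,y,64),max_speed=20); s=read_state(); print(y,((s['eef_pos'][:2]-GO)@GY).round(2),(s['ft_force'][:2]@GY).round(2),s['time'])
c=snap('top','sl')
s2=snap('scene','sls')
cv2.imwrite('pics/slc.png',np.vstack([cv2.resize(s2['image'][190:250,310:460],(750,300)),cv2.resize(c['image'][175:235,185:335],(750,300),interpolation=cv2.INTER_CUBIC)]))
```

```text
[499.92765545 259.75720901  64.29549999] [ 0.01361167  0.17643318 -0.14460903]
grip 17.045490149603047 58.52350473403931 [-2.07980895  0.75492059  5.10050135]
102.69204207886322
80 81.43 7.46 17.6333
72 73.25 5.56 18.1833
68 69.51 8.16 18.5333
65 66.72 8.92 18.8333
62 63.86 9.97 19.1333
```

View pics/slc.png

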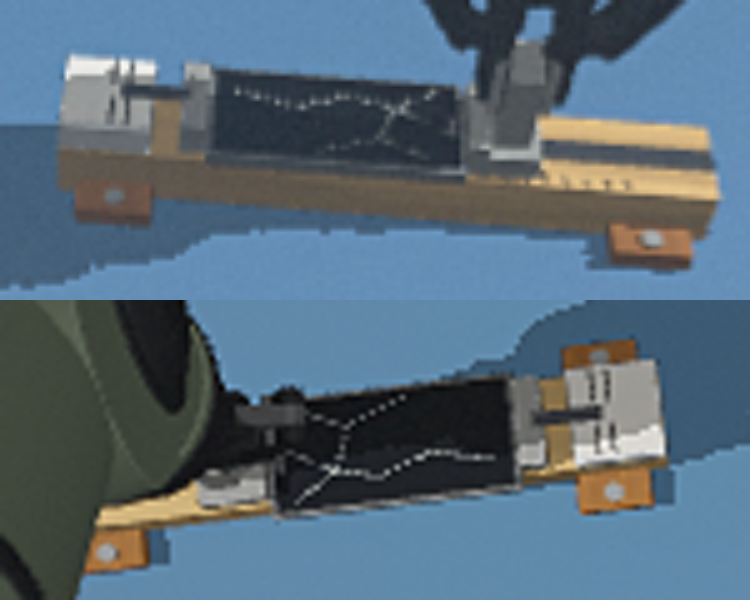

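The panel is gripped between both jaws, and the pointer tip at about (601, 411) stands between the marks at about x = 591 and 609. I'll release, retreat and check.

Run:
```python
from h import *
open_gripper(); wait(.2)
p=read_state()['eef_pos']; movel([p[0],p[1],160],max_speed=100)
movep([350,420,250],R(GA)); wait(.3)
c=snap('top','end'); s2=snap('scene','ends'); print(read_state()['time'])
cv2.imwrite('pics/endc.png',np.vstack([cv2.resize(s2['image'][190:250,310:460],(750,300),interpolation=cv2.INTER_CUBIC),cv2.resize(c['image'][175:235,185:335],(750,300),interpolation=cv2.INTER_CUBIC)]))
```

```text
22.65
```

View pics/endc.png

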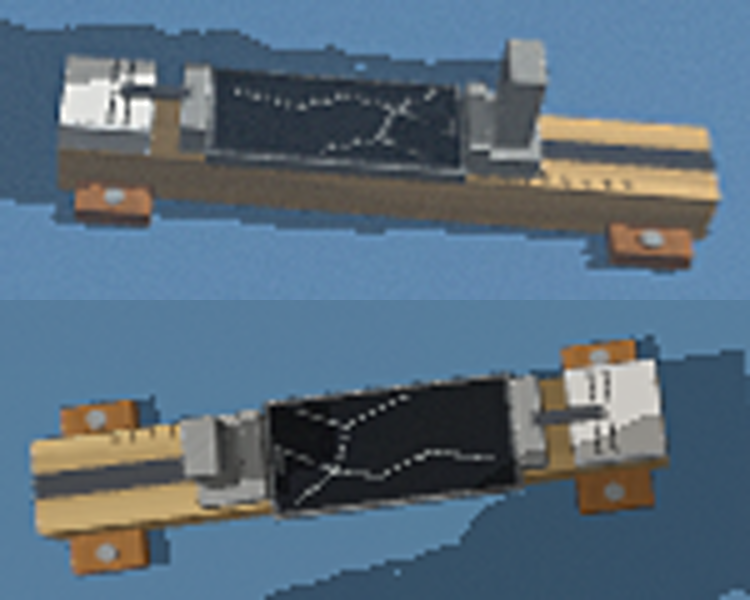

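The panel is square and gripped, and the pointer tip at about (603, 412) is midway between the marks at about x = 594 and 612. Nothing else in these crops has been disturbed.

```bash
python3 -c "
from workcell import *
print(finish_job())"
```

```text
the job is handed in; nothing more can be done
None
```

I handed the job in at about 23 s. The panel lies glass up and square on the bed, released and gripped between the jaws, and the last pictures show the pointer tip about midway between the marks; the hand-in returned no verdict.

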